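Close the cutter tin with its nested lids, then lift off the dust cap alone

ROBOT

A 6-joint arm with a two-finger parallel gripper is mounted at the origin on the work surface. World frame = base frame: x ahead of the robot, y to its left, z up, the work surface at z = 0. Lengths are in m, angles in rad, forces in N, time in s.
With the tool pointing down it reaches from about 0.35 to 0.85 m from the base axis. Payload 8.1 kg.
Tool frame: the origin (TCP) lies on the mounting face of the last link; the fingertips stand 186 mm ahead of it and the grasp point (between the pads) lies 167 mm ahead of it; z points along the fingers, y is the line along which they close (so a half turn about z gives the same grasp; the last joint's range is limited). The gripper opens to 93 mm and grips with 3 to 60 N. Pads are 15 mm wide; open, the fingers measure 128 mm over their backs; the gripper's body (75 mm by 188 mm) begins 65 mm behind the grasp point.
Start: joints at [1.018, 0.13, 1.488, -0, 1.523, -0.085], TCP at [0.271, 0.536, 0.405] pointing down, gripper open.
Joint ranges: [-2.96, 2.96], [-0.89, 2.26], [0.02, 2.5], [-1.34, 4.48], [0, 2.73], [-2.66, 2.66]. Speed limits (rad/s): [2.39, 2.39, 2.79, 3.14, 3.14, 3.14].

INTERFACE

Orientations are given as a rotation vector (axis times angle).
In Python, from plant import * gives the robot as it stands. The module is installed in compiled form; this text tells all that it offers.
- The arm moves only by the tool arm_command, never from a script. Its argument "increments" is a list of rows, each a list of 6 numbers: the shift along the tool's x, y, z in units of 0.2 m (1.0 is 0.2 m), then the turn, a rotation vector about the tool's x, y, z in units of pi rad (1.0 is pi rad). A call has exactly 5 rows; each row is the pose to reach, as a shift and turn from the pose commanded when the call began, along the tool's axes at that moment, turning the shorter way round; what a row does not reach only later rows make up. A row lasts 1/8 s, in which the tool goes at most 62.5 mm and 10.7 degrees, less where a joint would pass 70% of its speed; a pose out of reach is approached as far as the arm can. A call with a number of a shift or a turn outside -1 to 1 is refused whole. A call with a gripper value outside its range is refused whole. "fingers" is the closure, from -1 (fully open) to 1 (shut), set as the call begins (left out, the last holds). The fingers move at their own pace and stop on an object; "force" is the grip in N (left out, the last holds). Time passes only in rows, so rows that repeat a pose let the fingers close, or fill a call up. It gives the time, the measured TCP pose, the force, the opening and the grip force at its end, in the units of the state.
- read_state(): the state, without advancing time (a new reading comes with each control period).
- read_camera(name): name is "side" or "top" or "wrist"; returns a dict with "image" (480x640x3 uint8, red, green, blue), "fx", "fy", "cx", "cy" (pixels), "T" (4x4, takes a point from camera to world coordinates). Camera axes: x right, y down, z forward; pixel columns grow to the right and rows downward; lengths in m; the calibration is good to about 2 mm. The wrist camera is an equidistant fisheye: a pixel r from the principal point sees the ray r / f radians off the axis. A picture is of the moment at which its call begins. There is no depth.
- close_job(): hands the job in; it is judged then, once.
The state is a dict: "t": time; "q": joint angles; "dq": joint speeds; "joint_torque": joint torques, N m; "tool_pos": TCP position; "orientation": TCP orientation; "force": force on the tool from outside, world axes, zero at the start; "wrist_torque": the same for the moment, N m; "opening": finger opening in m; "gripper_force": force on a finger pad.
Only numpy, scipy, OpenCV 4.12 (cv2) and the standard library are available. Lean on these libraries where they do the work, as an engineer would, in place of code of your own. Each camera call takes 0.05 s, during which the arm holds its last target. There are 200 camera calls.

TASK

On the saw table, take the nested pair of lids off the cork pad by the black knob, carry them together and lower them onto the open grey tin of cutters until the brass inner lid sits fully home inside and the red outer cap sits on the rim. Then let go of the knob, take the red cap by its white collar and lift it off alone, leaving the inner lid undisturbed in the tin. Finish holding the cap in the gripper, still and level, about 10 cm straight above where it sat, and do not put it down or let go; leave the tin where it stands and the other things on the table alone.

Things in the scene. Friction and masses are not known exactly. Their poses are not given: they have to be found in the camera images.
- tin: open round grey tin with small brass-coloured cutters inside, loose, 0.9 kg, upright; outer diameter 90, height 60, wall 4 (bore 82 across). Inside, a ledge ring (bore 56) whose top is 44 above the tin's underside carries the inner lid. Origin: centre of the underside, z up.
- inner_lid: brass inner lid, ~0.16 kg: disc 74 across, 14 thick (underside tapers to 66), cone on top 30 across, 7 high, black plain cylinder knob 18 across up to 74 above the underside. The red cap rests on the disc, so lifting the knob lifts both. Starts on the cork pad; home in the tin its origin is 44 above the tin's (about 3 play all round, disc top 2 below the rim). Origin: centre of underside, z up.
- outer_cap: red outer cap, ~0.16 kg: 106 across, skirt bore 99 (about 4 play round the tin), plate 18 to 22 above the skirt's lower edge, white round collar on it 42 outer, 34 inner diameter, from 22 to 44. Loose on the inner lid, lifts straight off. Origin: centre of the skirt's lower edge, z up: 4 below the inner lid's origin when nested, 42 above the tin's origin when seated on its rim.
- knob_top (a point): centre of the top of the inner lid's black knob. Nested, the knob stands 34 above the white collar (32 once seated on the tin) with 8 free all round it inside the collar; fingers outside the collar straddle it, its top being 50 above fingertips that are 4 over the red plate
- collar_top (a point): centre of the white collar's top edge on the red cap (the knob passes through here while nested)
- coaster: round cork pad, fixed, 124 across and 2 high with a raised middle 80 across and 8 high, under the nested lids at the start; origin: centre of its underside
- tape: yellow tape measure, bystander, 62 x 36 x 60 high; origin: centre of underside
- wrench: steel spanner, bystander, lying flat, 170 long; origin on its underside near the middle, x along it
- offcut: plywood offcut, bystander, 90 x 45 x 18; origin: centre of underside
- closed_tin: small white jar with a blue cap, already closed, bystander, 72 across, 70 high; origin: centre of underside
- push_stick: orange push stick, bystander, lying flat, about 295 long, 14 high; origin: underside, near its middle
- brush: flat dust brush with a wooden handle, bystander, lying flat, x along it; origin on its underside near the middle
- pencil: green pencil, bystander, 150 long, 8 thick, lying flat; origin: on its underside near the middle
There are look-alikes about, which are no part of the job. Of the things that look like the tin, take the one that is nearest to the robot's base at the start. Several things have the shape of the outer_cap; the one meant has the colours described above.

How it is judged:
On the way, in this order (a step that is already met when the one before it is completed fails the run):
1. both lids sit home on the tin and the knob is let go (z of inner_lid in the frame of tin between 0.0405 and 0.0475 m and horizontal distance between inner_lid and tin below 0.006 m and angle between each of inner_lid, outer_cap's own z axis and vertical below 0.08 rad and z of outer_cap in the frame of tin between 0.038 and 0.0455 m and contact force between the fingers and inner_lid below 0.3 N), for 0.2 s.
2. the red cap, held in the fingers, is 20 mm or more above its seat while the inner lid is still home (z of inner_lid in the frame of tin between 0.0405 and 0.0475 m and horizontal distance between inner_lid and tin below 0.006 m and angle between inner_lid's own z axis and vertical below 0.08 rad and z of outer_cap in the frame of tin above 0.062 m and contact force between the fingers and outer_cap above 0.5 N), for 0.1 s.
At the end, for the whole second after the job is handed in: Inner lid home in the tin (3.5 mm in height, 6 mm of centre, 0.08 rad) and untouched; tin upright, within 30 mm of its start; red cap gripped, touching neither tin nor inner lid, still, level within 0.2 rad, 60 to 160 mm above its seat, within 50 mm of the tin's axis (z of inner_lid in the frame of tin between 0.0405 and 0.0475 m and horizontal distance between inner_lid and tin below 0.006 m and angle between each of inner_lid, tin's own z axis and vertical below 0.08 rad and z of outer_cap in the frame of tin between 0.102 and 0.202 m and horizontal distance between outer_cap and tin below 0.05 m and angle between outer_cap's own z axis and vertical below 0.2 rad and linear speed of outer_cap below 0.03 m/s and linear speed of each of inner_lid, tin below 0.02 m/s and distance of tin from where it was at the start of the episode below 0.03 m and height (world z) of tin below 0.006 m and contact force between the fingers and outer_cap above 0.5 N and contact force between outer_cap and inner_lid below 0.05 N and contact force between outer_cap and tin below 0.05 N and contact force between the arm and inner_lid below 0.3 N); the arm keeps its last pose, push and grip.
It fails at once if the lids come apart (over 15 mm) while the inner lid is not home in the tin ((z of outer_cap in the frame of inner_lid above 0.011 m or horizontal distance between outer_cap and inner_lid above 0.02 m) and (z of inner_lid in the frame of tin above 0.05 m or horizontal distance between inner_lid and tin above 0.015 m)).
It fails at once if the inner lid is dropped into the tin: not in the fingers while more than 15 mm above its seat (horizontal distance between inner_lid and tin below 0.03 m and z of inner_lid in the frame of tin above 0.059 m and contact force between the fingers and inner_lid below 0.05 N).
It fails at once if the tin is pushed more than 30 mm or tipped (distance of tin from where it was at the start of the episode above 0.03 m or angle between tin's own z axis and vertical above 0.2 rad).
It fails at once if a bystander is moved more than 30 mm (distance of any of tape, wrench, offcut, closed_tin, push_stick, brush, pencil from where it was at the start of the episode above 0.03 m).
It also fails if it takes over 56 s, if anything falls off the work surface, if the arm or the gripper's body presses on something with over 40 N, if the wrist force passes 120 N, or if a joint passes its speed limit or range.

## Working session

There is one attempt and no reset: what is moved stays moved. The work goes in short steps, Python scripts to look and compute and a tool call to move; the robot and the scene stay as the last step left them, time stands still between calls to the robot, and variables do not carry over. Pictures are saved under pics/ and viewed, at most 10 in all, crops included, and the job is handed in when it is done.

Besides the shell and the picture viewer there is one more tool, called after "Call:" as name([rows], argument=value, ...), one row to a line, values as JSON. arm_command: Moves the arm, as the interface text tells. Shifts and turns lie within -1 to 1; 1 stands for 0.2 m of shift or pi rad of turn. Its arguments: {"type":"object","properties":{"increments":{"type":"array","items":{"type":"array","items":{"type":"number","minimum":-1,"maximum":1}}},"fingers":{"type":"number"},"force":{"type":"number"}},"required":["increments"]}

```bash
mkdir -p pics
cat > h.py <<'E'
from plant import *
import numpy as np, cv2
from scipy.spatial.transform import Rotation as R
def ray(c,u,v,fish=False):
    x=(u-c['cx'])/c['fx'];y=(v-c['cy'])/c['fy']
    if fish:
        r=np.hypot(x,y); d=np.array([x/r*np.sin(r),y/r*np.sin(r),np.cos(r)]) if r>0 else np.array([0,0,1.])
    else: d=np.array([x,y,1.])
    T=np.array(c['T']); return T[:3,3],T[:3,:3]@d
def onz(c,u,v,z,fish=False):
    o,d=ray(c,u,v,fish); return o+d*(z-o[2])/d[2]
def save(c,n): cv2.imwrite('pics/'+n,c['image'][:,:,::-1])
E
python3 - <<'E'
from h import *
np.set_printoptions(precision=4,suppress=True)
s=read_state(); print({k:np.round(v,4) for k,v in s.items()})
for n in('top','side','wrist'):
    c=read_camera(n); save(c,n+'0.png'); print(n,c['fx'],c['cx'],c['cy']);print(np.array(c['T']))
    np.save(n+'0.npy',c,allow_pickle=True)
E
```

```text
{'t': np.float64(0.0), 'q': array([ 1.0176,  0.1312,  1.4892,  0.    ,  1.523 , -0.0854]), 'dq': array([-0.0003,  0.0003, -0.0007, -0.0012, -0.0006,  0.    ]), 'joint_torque': array([ -0.0009, -55.9863, -49.1739,   0.0766,   0.0359,  -0.0001]), 'tool_pos': array([0.2704, 0.5354, 0.4037]), 'orientation': array([-0.7279, -3.0555,  0.0027]), 'force': array([-0.0503, -0.0169, -0.3291]), 'wrist_torque': array([-0.0329, -0.0211, -0.0413]), 'gripper_force': np.float64(0.0), 'opening': np.float64(0.0932)}
top 481.7219573425345 321.863230650491 234.32261583459388
[[-0.0134 -0.9925  0.1216  0.4526]
 [-0.9999  0.0127 -0.0072  0.0269]
 [ 0.0056 -0.1217 -0.9926  1.0271]
 [ 0.      0.      0.      1.    ]]
side 474.05580564952413 320.78561348180216 240.6296815418762
[[ 0.9682 -0.1872  0.1662  0.4275]
 [-0.2503 -0.7415  0.6226 -0.5773]
 [ 0.0067 -0.6443 -0.7647  0.8283]
 [ 0.      0.      0.      1.    ]]
wrist 371.64829954431775 322.59255347882845 241.23178679986844
[[ 0.451   0.864   0.2239  0.2094]
 [ 0.8925 -0.4361 -0.1147  0.5671]
 [-0.0015  0.2516 -0.9678  0.3834]
 [ 0.      0.      0.      1.    ]]
```

View pics/top0.png

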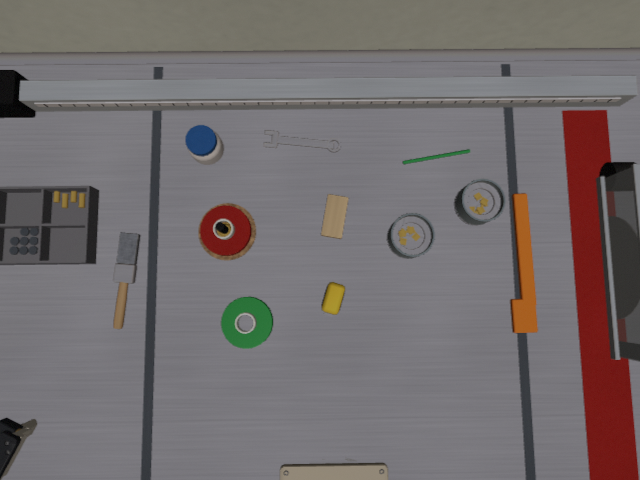

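View pics/side0.png

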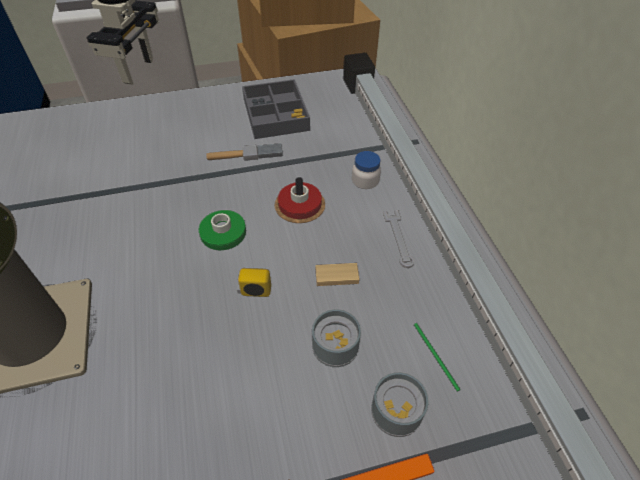

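Top view: red cap with white collar and black knob on cork at (225,231), and a green look-alike at (246,322). Two open tins are at (411,236) and (481,202), with the base at the bottom near (333,475). The tin at (411,236) looks nearer the base. I'll confirm that with an enlarged crop and coordinates.

Run:
```python
from h import *
np.set_printoptions(precision=4,suppress=True)
t=np.load('top0.npy',allow_pickle=True).item(); s=np.load('side0.npy',allow_pickle=True).item()
for p in((411,236),(481,202)): 
    q=onz(t,*p,.06); print('tin',p,q,np.hypot(*q[:2]))
print('side tins',onz(s,336,330,.06),onz(s,400,390,.06))
im=t['image'][:,:,::-1]; ims=s['image'][:,:,::-1]
def z(i,x,y,w,h,f): return cv2.resize(i[y:y+h,x:x+w],None,fx=f,fy=f,interpolation=cv2.INTER_CUBIC)
a=z(im,190,196,75,75,5);b=z(im,374,200,75,75,5);c=z(ims,266,170,75,60,5);d=z(ims,300,300,75,75,5)
c=np.vstack([c,np.zeros((75,375,3),np.uint8)])
o=np.vstack([np.hstack([a,b]),np.hstack([c,d])]); cv2.imwrite('pics/crop1.png',cv2.resize(o,(600,600)))
```

```text
tin (411, 236) [ 0.5653 -0.1605  0.06  ] 0.5876786107781496
tin (481, 202) [ 0.6334 -0.3062  0.06  ] 0.7035674145079187
side tins [ 0.568  -0.1656  0.06  ] [ 0.6413 -0.3014  0.06  ]
```

View pics/crop1.png

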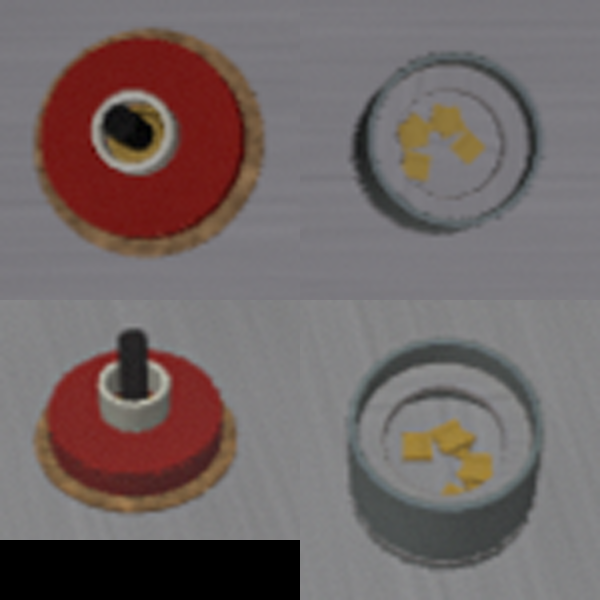

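The crop shows the nested red lids (white collar, black knob) at top (225,231). The tin at (411,236) is the nearer one, 0.588 m from the base against 0.704 m for the one at (481,202), so it is the target. Next I'll measure both.

```bash
cat >> h.py <<'E'
def hsv(c): return cv2.cvtColor(c['image'],cv2.COLOR_RGB2HSV)
def down(yaw):  # tool y axis direction = yaw angle in world, tool z down
    y=np.array([np.cos(yaw),np.sin(yaw),0]);z=np.array([0,0,-1.]);return np.column_stack([np.cross(y,z),y,z])
def plan(p,yaw=None):
    s=read_state();R0=R.from_rotvec(s['orientation']).as_matrix()
    yaw=np.arctan2(R0[1,1],R0[0,1]) if yaw is None else yaw
    d=R0.T@(np.array(p)-s['tool_pos'])/.2; w=R.from_matrix(R0.T@down(yaw)).as_rotvec()/np.pi
    print('t %.2f'%s['t'],'shift',np.round(d,4),'turn',np.round(w,4),'pos',np.round(s['tool_pos'],4),'F',np.round(s['force'],1),'q',np.round(s['q'],2))
E
python3 - <<'E'
from h import *
np.set_printoptions(precision=4,suppress=True)
t=np.load('top0.npy',allow_pickle=True).item(); s=np.load('side0.npy',allow_pickle=True).item()
def big(m,box):
    k=np.zeros_like(m);x0,x1,y0,y1=box;k[y0:y1,x0:x1]=m[y0:y1,x0:x1]
    cs,_=cv2.findContours(k,cv2.RETR_EXTERNAL,cv2.CHAIN_APPROX_NONE);c=max(cs,key=cv2.contourArea);return cv2.convexHull(c)
for n,c,br,bt in(('top',t,(190,265,196,271),(378,445,205,268)),('side',s,(266,341,170,230),(305,368,305,370))):
    h=hsv(c)
    red=cv2.inRange(h,(0,150,60),(8,255,255))|cv2.inRange(h,(172,150,60),(180,255,255))
    hull=big(red,br);e=cv2.fitEllipse(hull);print(n,'red',e,onz(c,*e[0],.026))
    x0,x1,y0,y1=br
    k=np.zeros_like(red);cv2.fillConvexPoly(k,hull,255);
    w=cv2.inRange(h,(0,0,130),(180,60,255))
    if n=='top': w&=k
    w[:, :x0]=0
    bb=(205,240,212,246) if n=='top' else (288,312,184,206)
    e=cv2.fitEllipse(big(w,bb));print('  collar',e,onz(c,*e[0],.048))
    g=cv2.inRange(h,(80,22,40),(110,90,255)); x0,x1,y0,y1=bt
    hu=big(g,bt);e=cv2.fitEllipse(hu);print('  tin',e,onz(c,*e[0],.06), 'table px', h[250,470], h[int(e[0][1]),x0:x0+12].tolist())
    # knob
    b=cv2.inRange(h,(0,0,0),(180,255,40)); hu=big(b,(205,245,210,250) if n=='top' else (285,315,170,206)).reshape(-1,2)
    print('  knob',hu.min(0),hu.max(0))
E
```

```text
top red ((225.1328887939453, 230.1226806640625), (50.20191955566406, 51.236480712890625), 98.56937408447266) [0.5867 0.222  0.026 ]
  collar ((222.56080627441406, 228.37716674804688), (19.468517303466797, 19.767026901245117), 38.28807830810547) [0.5874 0.223  0.048 ]
  tin ((412.21539306640625, 234.5200653076172), (42.61516571044922, 43.571170806884766), 88.57936096191406) [ 0.5683 -0.1631  0.06  ] table px [132  10 128] [[126, 10, 127], [128, 8, 126], [130, 12, 127], [126, 10, 126], [130, 12, 127], [125, 12, 126], [128, 8, 125], [125, 12, 127], [132, 11, 115], [120, 6, 79], [90, 6, 40], [80, 21, 36]]
  knob [216 222] [227 232]
side red ((298.7783203125, 199.7090606689453), (35.04658889770508, 43.39255905151367), 78.80072021484375) [0.5829 0.2124 0.026 ]
  collar ((298.79522705078125, 190.34617614746094), (12.02120304107666, 17.317943572998047), 86.4874496459961) [0.5856 0.2211 0.048 ]
  tin ((335.9355773925781, 331.51824951171875), (41.86421203613281, 48.044769287109375), 96.28382873535156) [ 0.567  -0.1686  0.06  ] table px [ 90  11 142] [[120, 6, 136], [120, 4, 134], [135, 4, 134], [150, 2, 132], [0, 2, 133], [135, 4, 135], [110, 6, 121], [100, 26, 117], [93, 23, 112], [90, 7, 107], [130, 6, 130], [105, 4, 137]]
  knob [296 178] [302 194]
```

View pics/wrist0.png

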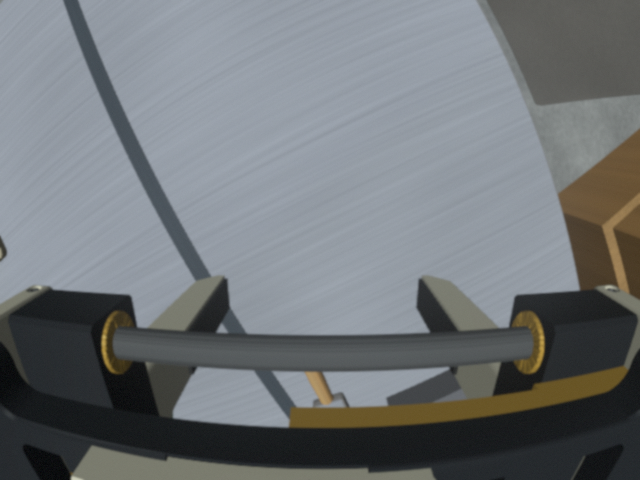

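The wrist view shows the fingertips at about (225,280) and (420,280), with the camera offset along tool +x. I'll move so the camera sits over the lids.

Run:
```python
from h import *
plan([.64,.195,.34])
```

```text
t 0.15 shift [-2.4168 -0.6855  0.3204] turn [-0.0004 -0.     -0.    ] pos [0.2704 0.5354 0.4039] F [-0.2  0.4 -0. ] q [ 1.02  0.13  1.49 -0.    1.52 -0.09]
```

Call:
arm_command([
  [-0.2,-0.05,0,0,0,0],
  [-0.45,-0.12,0,0,0,0],
  [-0.7,-0.2,0,0,0,0],
  [-0.9,-0.25,0,0,0,0],
  [-1,-0.3,0,0,0,0],
])

```text
t: 0.78
tool_pos: [0.4235, 0.3902, 0.4043]
orientation: [-0.731, -3.055, 0.001]
force: [-0.6, 1.1, 0.2]
opening: 0.0929
gripper_force: 0.0
```

Call:
arm_command([
  [-0.2,-0.05,0,0,0,0],
  [-0.45,-0.12,0.05,0,0,0],
  [-0.7,-0.2,0.1,0,0,0],
  [-0.9,-0.25,0.15,0,0,0],
  [-1,-0.3,0.2,0,0,0],
])

```text
t: 1.4
tool_pos: [0.5746, 0.2465, 0.3638]
orientation: [-0.731, -3.055, 0.001]
force: [0.0, 0.3, 0.5]
opening: 0.0933
gripper_force: 0.0
```

Call:
arm_command([
  [-0.2,-0.04,0.05,0,0,0],
  [-0.35,-0.08,0.1,0,0,0],
  [-0.4,-0.09,0.12,0,0,0],
  [-0.4,-0.09,0.12,0,0,0],
  [-0.4,-0.09,0.12,0,0,0],
])

```text
t: 2.02
tool_pos: [0.6361, 0.1971, 0.3413]
orientation: [0.726, 3.056, 0.001]
force: [0.2, 0.2, -0.2]
opening: 0.0929
gripper_force: 0.0
```

Run:
```python
from h import *
np.set_printoptions(precision=4,suppress=True)
plan([.587,.222,.34])
c=read_camera('wrist');save(c,'w1.png');np.save('w1.npy',c,allow_pickle=True);print(np.array(c['T']))
```

```text
t 2.02 shift [0.275  0.0008 0.0064] turn [ 0.0002 -0.      0.    ] pos [0.6361 0.1971 0.3413] F [ 0.2  0.2 -0.2] q [ 0.22  0.34  1.36  0.    1.44 -0.88]
[[ 0.4499  0.8642  0.225   0.575 ]
 [ 0.8931 -0.4356 -0.1126  0.2288]
 [ 0.0007  0.2516 -0.9678  0.3208]
 [ 0.      0.      0.      1.    ]]
```

View pics/w1.png

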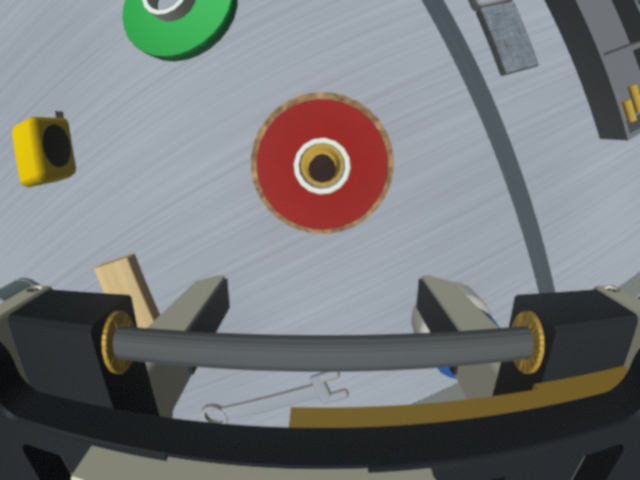

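The wrist view shows the nested lids nearly straight below: red plate centred at about (322,162), collar at (322,165), knob top at (322,168). I'll fit circles after projecting the contours onto their planes.

```bash
cat >> h.py <<'E'
def circ(c,mask,box,z,fish=True):
    x0,x1,y0,y1=box;k=np.zeros_like(mask);k[y0:y1,x0:x1]=mask[y0:y1,x0:x1]
    cs,_=cv2.findContours(k,cv2.RETR_EXTERNAL,cv2.CHAIN_APPROX_NONE);h=cv2.convexHull(max(cs,key=cv2.contourArea)).reshape(-1,2)
    P=np.array([onz(c,u,v,z,fish)[:2] for u,v in h])
    (x,y),r=cv2.minEnclosingCircle((P*1e4).astype(np.float32)); e=cv2.fitEllipse((P*1e4).astype(np.float32))
    return np.round([x/1e4,y/1e4,2*r/1e4],4),np.round([e[0][0]/1e4,e[0][1]/1e4,e[1][0]/1e4,e[1][1]/1e4],4)
E
python3 - <<'E'
from h import *
c=np.load('w1.npy',allow_pickle=True).item();h=hsv(c)
red=cv2.inRange(h,(0,150,60),(8,255,255))|cv2.inRange(h,(172,150,60),(180,255,255))
print('cap',circ(c,red,(240,400,80,250),.026))
print('collar',circ(c,cv2.inRange(h,(0,0,150),(180,60,255)),(285,360,130,205),.048))
print('knob',circ(c,cv2.inRange(h,(0,0,0),(180,255,60)),(300,345,145,190),.082))
plan([.587,.222,.34])
E
```

```text
cap (array([0.5873, 0.2221, 0.1041]), array([0.5874, 0.2221, 0.1037, 0.1038]))
collar (array([0.5872, 0.2221, 0.0417]), array([0.5872, 0.2221, 0.0412, 0.0415]))
knob (array([0.5872, 0.2223, 0.0158]), array([0.5873, 0.2223, 0.0153, 0.0154]))
t 2.08 shift [0.2751 0.0007 0.0069] turn [ 0.0002  0.0001 -0.    ] pos [0.6361 0.1971 0.3414] F [ 0.2 -0.  -0.2] q [ 0.22  0.34  1.36  0.    1.44 -0.88]
```

Call:
arm_command([
  [0.14,0.001,0,0,0,0],
  [0.274,0.002,0.05,0,0,0],
  [0.274,0.002,0.2,0,0,0],
  [0.274,0.002,0.3,0,0,0],
  [0.274,0.002,0.35,0,0,0],
])

```text
t: 2.7
tool_pos: [0.5875, 0.2212, 0.2694]
orientation: [-0.727, -3.055, 0.001]
force: [-0.5, -0.1, 0.5]
opening: 0.0929
gripper_force: 0.0
```

Run:
```python
from h import *
plan([.5873,.2222,.239])
```

```text
t 2.70 shift [0.0027 0.0042 0.1521] turn [-0.0004 -0.0004 -0.    ] pos [0.5875 0.2212 0.2694] F [-0.5 -0.1  0.5] q [ 0.28  0.3   1.54  0.    1.3  -0.82]
```

Call:
arm_command([
  [0.003,0.004,0.05,0,0,0],
  [0.003,0.004,0.1,0,0,0],
  [0.003,0.004,0.14,0,0,0],
  [0.003,0.004,0.152,0,0,0],
  [0.003,0.004,0.152,0,0,0],
])

```text
t: 3.32
tool_pos: [0.5879, 0.2219, 0.2403]
orientation: [-0.728, -3.056, 0.0]
force: [-0.0, 0.1, 0.5]
opening: 0.093
gripper_force: 0.0
```

Call:
arm_command([
  [0,0,0,0,0,0],
  [0,0,0,0,0,0],
  [0,0,0,0,0,0],
  [0,0,0,0,0,0],
  [0,0,0,0,0,0],
], fingers=1, force=25)

```text
t: 3.95
tool_pos: [0.5878, 0.222, 0.2404]
orientation: [0.728, 3.056, 0.0]
force: [0.3, 0.0, 0.1]
opening: 0.0474
gripper_force: 0.0
```

Run:
```python
from h import *
s=read_state();print(s['opening'],s['gripper_force']);plan([.5873,.2222,.239])
```

```text
0.04744121234987811 0.0
t 3.95 shift [ 0.0029 -0.0003  0.0069] turn [ 0.  0. -0.] pos [0.5878 0.222  0.2404] F [0.3 0.  0.1] q [ 0.28  0.34  1.56  0.    1.25 -0.82]
```

Call:
arm_command([
  [0,0,0,0,0,0],
  [0,0,0,0,0,0],
  [0,0,0,0,0,0],
  [0,0,0,0,0,0],
  [0,0,0,0,0,0],
])

```text
t: 4.58
tool_pos: [0.5877, 0.2219, 0.2402]
orientation: [-0.728, -3.056, 0.001]
force: [-0.9, -1.7, -1.2]
opening: 0.0174
gripper_force: 25.0
```

Call:
arm_command([
  [0,0,-0.01,0,0,0],
  [0,0,-0.03,0,0,0],
  [0,0,-0.06,0,0,0],
  [0,0,-0.1,0,0,0],
  [0,0,-0.12,0,0,0],
])

```text
t: 5.2
tool_pos: [0.5881, 0.2221, 0.2655]
orientation: [0.728, 3.055, 0.001]
force: [0.1, -0.2, -3.2]
opening: 0.0172
gripper_force: 25.0
```

Run:
```python
from h import *
s=read_state();print(s['opening'],s['gripper_force'],s['wrist_torque']);plan([.568,-.164,.34])
```

```text
0.01718710988571393 24.989069513976574 [ 0.04850372 -0.03233022  0.00372191]
t 5.20 shift [-0.781  -1.7682 -0.3734] turn [ 0.0003  0.0003 -0.    ] pos [0.5881 0.2221 0.2655] F [ 0.1 -0.2 -3.2] q [ 0.28  0.31  1.54  0.    1.29 -0.82]
```

Both lids are lifted (3.2 N). I'll carry them toward a view pose short of the tin.

Call:
arm_command([
  [-0.03,-0.03,-0.08,0,0,0],
  [-0.1,-0.11,-0.17,0,0,0],
  [-0.18,-0.23,-0.27,0,0,0],
  [-0.3,-0.38,-0.34,0,0,0],
  [-0.42,-0.54,-0.37,0,0,0],
])

```text
t: 5.82
tool_pos: [0.6149, 0.0853, 0.3414]
orientation: [0.728, 3.052, 0.001]
force: [1.1, 0.5, -2.7]
opening: 0.0172
gripper_force: 25.0
```

Call:
arm_command([
  [-0.12,-0.16,0,0,0,0],
  [-0.25,-0.32,0,0,0,0],
  [-0.38,-0.48,0,0,0,0],
  [-0.5,-0.64,0,0,0,0],
  [-0.62,-0.8,0,0,0,0],
])

```text
t: 6.45
tool_pos: [0.6526, -0.1141, 0.34]
orientation: [0.729, 3.054, -0.001]
force: [0.7, -0.8, -2.5]
opening: 0.0172
gripper_force: 25.0
```

Call:
arm_command([
  [-0.1,-0.14,0,0,0,0],
  [-0.2,-0.26,0,0,0,0],
  [-0.28,-0.36,0,0,0,0],
  [-0.33,-0.42,0,0,0,0],
  [-0.34,-0.43,0,0,0,0],
])

```text
t: 7.08
tool_pos: [0.6743, -0.22, 0.339]
orientation: [0.731, 3.055, -0.0]
force: [-0.4, 0.9, -3.8]
opening: 0.0174
gripper_force: 25.0
```

Call:
arm_command([
  [0,0,0,0,0,0],
  [0,0,0,0,0,0],
  [0,0,0,0,0,0],
  [0,0,0,0,0,0],
  [0,0,0,0,0,0],
])

```text
t: 7.7
tool_pos: [0.6746, -0.2182, 0.3383]
orientation: [-0.728, -3.056, -0.0]
force: [-0.0, 0.5, -3.6]
opening: 0.0175
gripper_force: 25.0
```

Run:
```python
from h import *
np.set_printoptions(precision=4,suppress=True)
plan([.568,-.164,.34]); s=read_state();print(s['wrist_torque'],s['opening'])
c=read_camera('wrist');save(c,'w2.png');np.save('w2.npy',c,allow_pickle=True);print(np.array(c['T']))
```

```text
t 7.70 shift [ 0.5978  0.0017 -0.0083] turn [ 0. -0.  0.] pos [ 0.6746 -0.2182  0.3383] F [-0.   0.5 -3.6] q [-0.39  0.46  1.22  0.    1.47 -1.49]
[-0.025   0.0089  0.0075] 0.01745629310344059
[[ 0.4507  0.8639  0.2248  0.6136]
 [ 0.8927 -0.4362 -0.1133 -0.1865]
 [ 0.0002  0.2517 -0.9678  0.3179]
 [ 0.      0.      0.      1.    ]]
```

View pics/w2.png

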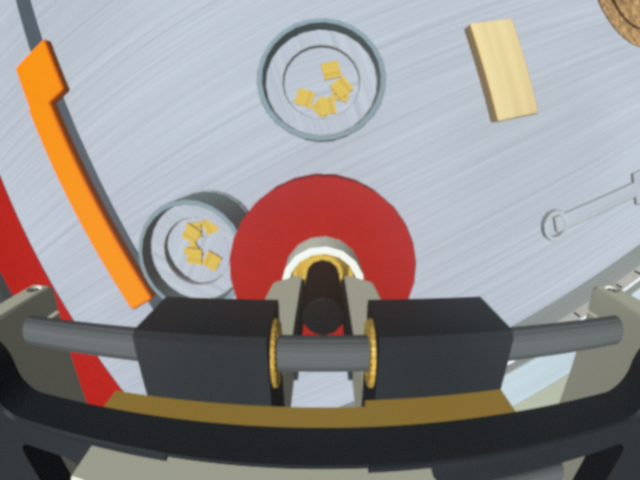

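The wrist view shows the target tin at (321,80), fully visible. The held red cap is at about (323,265) with the knob between the fingers and looks level. Next I'll fit both.

Run:
```python
from h import *
from scipy.optimize import least_squares
c=np.load('w2.npy',allow_pickle=True).item();h=hsv(c);s=read_state()
m=cv2.inRange(h,(75,22,30),(115,255,165)); 
print(h[80,250:275].tolist()); print(h[10:26,321].tolist())
for lo in(18,26,34): print('tin',circ(c,cv2.inRange(h,(75,lo,30),(115,255,170)),(240,400,5,160),.06))
red=cv2.inRange(h,(0,150,60),(8,255,255))|cv2.inRange(h,(172,150,60),(180,255,255))
red[:, :225]=0;red[:,420:]=0;red[:165]=0
cs,_=cv2.findContours(red,cv2.RETR_EXTERNAL,cv2.CHAIN_APPROX_NONE);p=max(cs,key=cv2.contourArea).reshape(-1,2);p=p[p[:,1]<285]
z=s['tool_pos'][2]-.2402+.026
P=np.array([onz(c,u,v,z,True)[:2] for u,v in p])
r=least_squares(lambda x:np.hypot(*(P-x[:2]).T)-x[2],[.675,-.218,.053],loss='soft_l1',f_scale=5e-4).x
print('cap',r,s['tool_pos'])
```

```text
[[105, 24, 211], [104, 24, 210], [105, 24, 210], [106, 25, 213], [106, 25, 211], [107, 25, 208], [104, 29, 196], [102, 36, 185], [100, 45, 180], [100, 44, 179], [99, 43, 171], [97, 39, 151], [94, 33, 116], [93, 26, 89], [98, 24, 85], [99, 23, 111], [105, 26, 158], [105, 24, 191], [107, 25, 204], [107, 25, 205], [109, 26, 206], [107, 26, 205], [107, 24, 205], [107, 25, 202], [105, 25, 202]]
[[106, 25, 212], [106, 25, 212], [106, 25, 212], [105, 24, 212], [105, 24, 211], [107, 24, 210], [107, 24, 209], [104, 29, 205], [101, 37, 192], [100, 46, 184], [98, 46, 179], [98, 44, 164], [95, 39, 131], [95, 31, 100], [93, 30, 86], [93, 28, 83]]
tin (array([ 0.571 , -0.1662,  0.0877]), array([ 0.571 , -0.1655,  0.0844,  0.0876]))
tin (array([ 0.5707, -0.1656,  0.087 ]), array([ 0.5708, -0.1654,  0.0845,  0.0869]))
tin (array([ 0.5704, -0.1656,  0.0865]), array([ 0.5703, -0.1655,  0.0844,  0.086 ]))
cap [ 0.67230285 -0.21633992  0.0501599 ] [ 0.67455878 -0.21830256  0.338341  ]
```

Run:
```python
from h import *
from scipy.optimize import least_squares
c=np.load('w2.npy',allow_pickle=True).item();h=hsv(c);s=read_state()
for lo,hi in((29,200),(31,200),(31,255)): print('tin',circ(c,cv2.inRange(h,(75,lo,30),(103,255,hi)),(240,400,5,160),.06))
red=cv2.inRange(h,(0,150,60),(8,255,255))|cv2.inRange(h,(172,150,60),(180,255,255))
red[:, :225]=0;red[:,420:]=0;red[:165]=0
cs,_=cv2.findContours(red,cv2.RETR_EXTERNAL,cv2.CHAIN_APPROX_NONE);p=max(cs,key=cv2.contourArea).reshape(-1,2)
for ymax in (300,270,240):
  q=p[(p[:,1]<ymax)]
  def f(x): return np.hypot(*(np.array([onz(c,u,v,x[2],True)[:2] for u,v in q])-x[:2]).T)-.0522
  r=least_squares(f,[.675,-.218,.12],loss='soft_l1',f_scale=5e-4);print('cap',np.round(r.x,4),r.cost*1e6/len(q))
print('expected z',s['tool_pos'][2]-.2402+.026)
for n in('top','side'):
  d=read_camera(n);np.save(n+'1.npy',d,allow_pickle=True);save(d,n+'1.png')
a=d['image'][150:480,180:580,::-1];cv2.imwrite('pics/side1c.png',cv2.resize(a,(720,594),interpolation=cv2.INTER_CUBIC))
```

```text
tin (array([ 0.5692, -0.1654,  0.0898]), array([ 0.5692, -0.1654,  0.0888,  0.0895]))
tin (array([ 0.569 , -0.1654,  0.0894]), array([ 0.569 , -0.1655,  0.0884,  0.0891]))
tin (array([ 0.569 , -0.1654,  0.0894]), array([ 0.569 , -0.1655,  0.0884,  0.0891]))
cap [ 0.6746 -0.2175  0.118 ] 4.552584441295161
cap [ 0.6748 -0.2176  0.122 ] 4.329439005245049
cap [ 0.6744 -0.2175  0.126 ] 2.4746407285082666
expected z 0.12414100370955977
```

View pics/side1c.png

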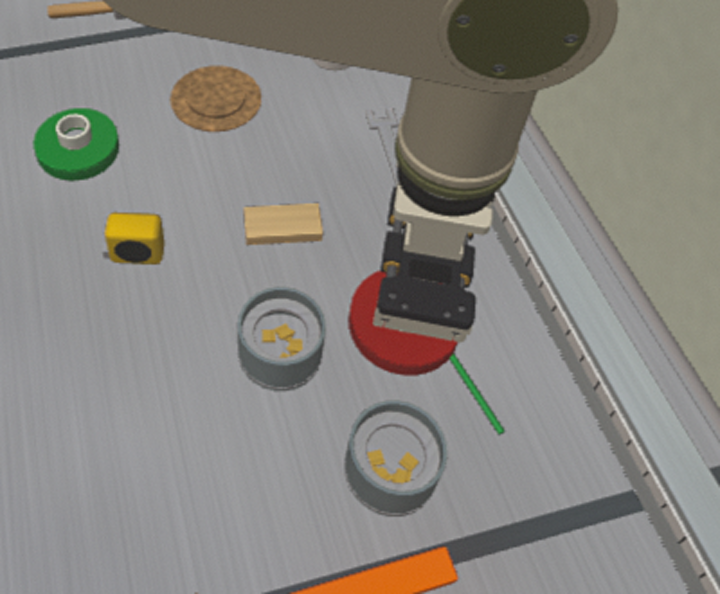

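The side view shows the lids level in the gripper, and the target tin standing free. The tin's centre is (0.569,-0.1655) and the cap sits where expected under the TCP. I'll move over the tin.

Call:
arm_command([
  [0.06,0,0,0,0,0],
  [0.22,-0.001,0,0,0,0],
  [0.4,-0.002,0,0,0,0],
  [0.54,-0.003,0.03,0,0,0],
  [0.587,-0.003,0.06,0,0,0],
])

```text
t: 8.48
tool_pos: [0.5686, -0.1655, 0.3264]
orientation: [0.728, 3.056, -0.0]
force: [0.5, 0.5, -3.6]
opening: 0.0171
gripper_force: 25.0
```

Call:
arm_command([
  [0,0,0.02,0,0,0],
  [0,0,0.05,0,0,0],
  [0,0,0.07,0,0,0],
  [0,0,0.08,0,0,0],
  [0,0,0.08,0,0,0],
])

```text
t: 9.1
tool_pos: [0.5696, -0.1661, 0.31]
orientation: [-0.728, -3.056, -0.0]
force: [0.6, -0.6, -2.7]
opening: 0.0174
gripper_force: 25.0
```

Run:
```python
from h import *
plan([.5695,-.1658,.2762]);print(read_state()['wrist_torque'])
c=read_camera('wrist');a=c['image'][100:400,120:520,::-1];d=read_camera('side');b=d['image'][250:400,250:450,::-1]
cv2.imwrite('pics/w3.png',np.vstack([a,cv2.resize(b,(400,300))]))
```

```text
t 9.10 shift [0.0011 0.0012 0.1692] turn [-0.     -0.0001 -0.    ] pos [ 0.5696 -0.1661  0.31  ] F [ 0.6 -0.6 -2.7] q [-0.37  0.18  1.61 -0.    1.35 -1.47]
[ 0.0314034   0.05513019 -0.02478103]
```

View pics/w3.png

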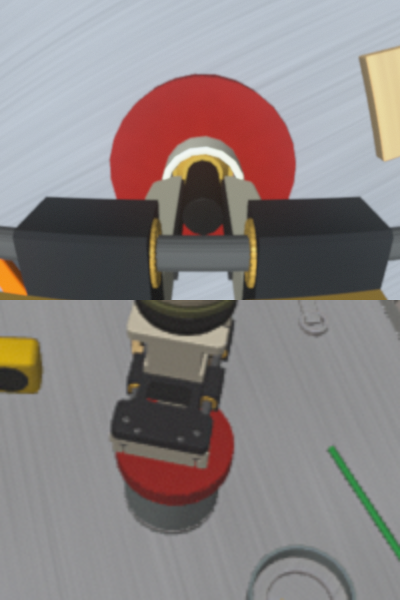

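The cap is centred over the tin in both views, so I'll lower it.

Call:
arm_command([
  [0.001,0.001,0.025,0,0,0],
  [0.001,0.001,0.05,0,0,0],
  [0.001,0.001,0.07,0,0,0],
  [0.001,0.001,0.09,0,0,0],
  [0.001,0.001,0.1,0,0,0],
])

```text
t: 9.82
tool_pos: [0.5693, -0.1657, 0.2899]
orientation: [-0.728, -3.056, -0.0]
force: [0.4, -0.6, -3.1]
opening: 0.0176
gripper_force: 25.0
```

Call:
arm_command([
  [0,0,0.01,0,0,0],
  [0,0,0.02,0,0,0],
  [0,0,0.03,0,0,0],
  [0,0,0.04,0,0,0],
  [0,0,0.045,0,0,0],
])

```text
t: 10.45
tool_pos: [0.5694, -0.1657, 0.2811]
orientation: [-0.728, -3.056, -0.0]
force: [-0.2, -0.2, -4.0]
opening: 0.0171
gripper_force: 25.0
```

Run:
```python
from h import *
plan([.5695,-.1658,.2762]);print(read_state()['wrist_torque'])
```

```text
t 10.45 shift [-0.0008  0.0001  0.0246] turn [-0.     -0.0001 -0.    ] pos [ 0.5694 -0.1657  0.2811] F [-0.2 -0.2 -4. ] q [-0.37  0.2   1.64 -0.    1.3  -1.47]
[-0.00223246  0.04384291 -0.0206727 ]
```

Call:
arm_command([
  [0,0,0.005,0,0,0],
  [0,0,0.01,0,0,0],
  [0,0,0.015,0,0,0],
  [0,0,0.02,0,0,0],
  [0,0,0.022,0,0,0],
])

```text
t: 11.08
tool_pos: [0.5695, -0.1658, 0.2772]
orientation: [0.728, 3.055, -0.0]
force: [0.0, -0.8, -1.1]
opening: 0.0177
gripper_force: 25.0
```

Call:
arm_command([
  [0,0,0.002,0,0,0],
  [0,0,0.004,0,0,0],
  [0,0,0.006,0,0,0],
  [0,0,0.008,0,0,0],
  [0,0,0.008,0,0,0],
])

```text
t: 11.7
tool_pos: [0.5695, -0.1659, 0.2761]
orientation: [0.728, 3.055, -0.0]
force: [-2.7, -0.1, 4.9]
opening: 0.0176
gripper_force: 25.0
```

Seated: the force reversed to +4.9 N at the expected height. Releasing the knob.

Call:
arm_command([
  [0,0,0,0,0,0],
  [0,0,0,0,0,0],
  [0,0,0,0,0,0],
  [0,0,0,0,0,0],
  [0,0,0,0,0,0],
], fingers=-1)

```text
t: 12.32
tool_pos: [0.5694, -0.1657, 0.2753]
orientation: [-0.728, -3.056, 0.0]
force: [0.5, -0.0, 0.0]
opening: 0.0628
gripper_force: 0.0
```

Call:
arm_command([
  [0,0,0,0,0,0],
  [0,0,0,0,0,0],
  [0,0,0,0,0,0],
  [0,0,0,0,0,0],
  [0,0,0,0,0,0],
])

```text
t: 12.95
tool_pos: [0.5694, -0.1658, 0.2754]
orientation: [0.728, 3.056, -0.0]
force: [-0.3, 0.0, -0.2]
opening: 0.093
gripper_force: 0.0
```

Run:
```python
from h import *
from scipy.optimize import least_squares
plan([.5695,-.1658,.254]);print(read_state()['opening'])
c=read_camera('wrist');h=hsv(c);d=read_camera('side')
red=cv2.inRange(h,(0,150,60),(8,255,255))|cv2.inRange(h,(172,150,60),(180,255,255))
red[:, :200]=0;red[:,440:]=0
cs,_=cv2.findContours(red,cv2.RETR_EXTERNAL,cv2.CHAIN_APPROX_NONE);p=max(cs,key=cv2.contourArea).reshape(-1,2)
q=p[p[:,1]<270];q=q[(q[:,0]>200)&(q[:,0]<439)]
def f(x): return np.hypot(*(np.array([onz(c,u,v,x[2],True)[:2] for u,v in q])-x[:2]).T)-.0522
r=least_squares(f,[.5695,-.166,.064],loss='soft_l1',f_scale=5e-4);print('cap',np.round(r.x,4))
a=c['image'][100:400,120:520,::-1];b=d['image'][250:400,250:450,::-1]
cv2.imwrite('pics/w4.png',np.vstack([a,cv2.resize(b,(400,300),interpolation=cv2.INTER_CUBIC)]))
```

```text
t 12.95 shift [-4.000e-04  1.000e-04  1.068e-01] turn [-0.  0.  0.] pos [ 0.5694 -0.1658  0.2754] F [-0.3  0.  -0.2] q [-0.37  0.21  1.64 -0.    1.29 -1.47]
0.09295364135317932
cap [ 0.5698 -0.1651  0.0619]
```

View pics/w4.png

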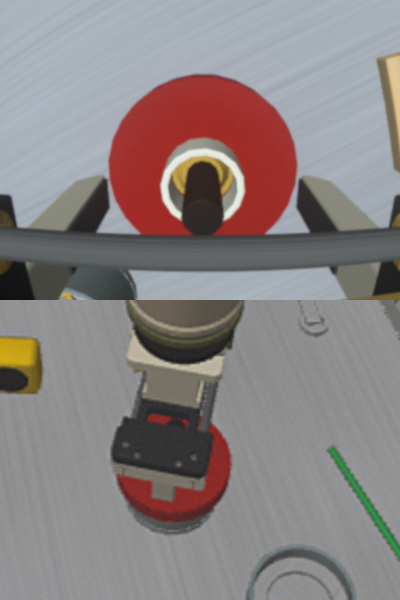

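The lids are seated, with the collar and knob concentric and the skirt on the rim. I'll descend around the collar and grip it.

Call:
arm_command([
  [0,0.003,0.03,0,0,0],
  [0,0.003,0.06,0,0,0],
  [0,0.003,0.085,0,0,0],
  [0,0.003,0.1,0,0,0],
  [0,0.003,0.105,0,0,0],
])

```text
t: 13.68
tool_pos: [0.5696, -0.1652, 0.254]
orientation: [-0.728, -3.056, -0.0]
force: [-0.3, 0.0, -0.6]
opening: 0.0931
gripper_force: 0.0
```

Call:
arm_command([
  [0,0,0,0,0,0],
  [0,0,0,0,0,0],
  [0,0,0,0,0,0],
  [0,0,0,0,0,0],
  [0,0,0,0,0,0],
], fingers=1, force=20)

```text
t: 14.3
tool_pos: [0.5697, -0.1652, 0.2544]
orientation: [0.728, 3.056, -0.0]
force: [-0.0, 0.4, 0.5]
opening: 0.0479
gripper_force: 0.0
```

Call:
arm_command([
  [0,0,0,0,0,0],
  [0,0,0,0,0,0],
  [0,0,0,0,0,0],
  [0,0,0,0,0,0],
  [0,0,0,0,0,0],
])

```text
t: 14.92
tool_pos: [0.5697, -0.1653, 0.2544]
orientation: [-0.728, -3.056, 0.0]
force: [-1.1, -0.5, 1.0]
opening: 0.041
gripper_force: 20.0
```

Gripped at 41 mm, which is the collar. Lifting straight up by 10 cm, slowly at first.

Call:
arm_command([
  [0,0,-0.01,0,0,0],
  [0,0,-0.03,0,0,0],
  [0,0,-0.05,0,0,0],
  [0,0,-0.08,0,0,0],
  [0,0,-0.1,0,0,0],
])

```text
t: 15.55
tool_pos: [0.5698, -0.1653, 0.275]
orientation: [0.728, 3.055, -0.0]
force: [0.2, 0.2, -2.5]
opening: 0.0409
gripper_force: 20.0
```

Call:
arm_command([
  [0,0,-0.03,0,0,0],
  [0,0,-0.06,0,0,0],
  [0,0,-0.1,0,0,0],
  [0,0,-0.14,0,0,0],
  [0,0,-0.18,0,0,0],
])

```text
t: 16.18
tool_pos: [0.5697, -0.1652, 0.311]
orientation: [0.728, 3.056, -0.0]
force: [1.1, -0.3, -1.4]
opening: 0.0408
gripper_force: 20.0
```

Call:
arm_command([
  [0,0,-0.04,0,0,0],
  [0,0,-0.09,0,0,0],
  [0,0,-0.14,0,0,0],
  [0,0,-0.18,0,0,0],
  [0,0,-0.22,0,0,0],
])

```text
t: 16.8
tool_pos: [0.5697, -0.1652, 0.3549]
orientation: [0.728, 3.056, -0.0]
force: [0.7, 0.1, -3.6]
opening: 0.0407
gripper_force: 20.0
```

Call:
arm_command([
  [0,0,0,0,0,0],
  [0,0,0,0,0,0],
  [0,0,0,0,0,0],
  [0,0,0,0,0,0],
  [0,0,0,0,0,0],
])

```text
t: 17.42
tool_pos: [0.5696, -0.1652, 0.3541]
orientation: [-0.728, -3.056, -0.0]
force: [0.1, -1.2, -2.1]
opening: 0.0406
gripper_force: 20.0
```

Run:
```python
from h import *
s=read_state();plan([.5695,-.1658,.354]);print(s['opening'],s['gripper_force'],s['wrist_torque'])
c=read_camera('wrist');d=read_camera('side')
a=c['image'][100:400,120:520,::-1];b=d['image'][200:400,230:430,::-1]
cv2.imwrite('pics/w5.png',np.hstack([a,cv2.resize(b,(300,300),interpolation=cv2.INTER_CUBIC)]))
```

```text
t 17.43 shift [-0.0007 -0.0029  0.0006] turn [-0.     -0.0001 -0.    ] pos [ 0.5696 -0.1652  0.3541] F [ 0.1 -1.2 -2.1] q [-0.37  0.14  1.57 -0.    1.43 -1.47]
0.040619423750635104 19.999425855930895 [ 0.02549378 -0.00268589  0.01888189]
```

View pics/w5.png

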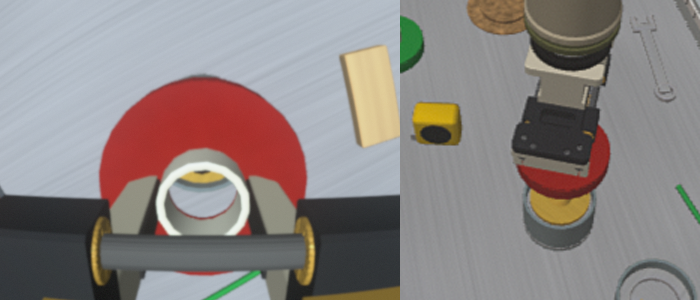

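The cap is held level about 10 cm above the tin, with the brass lid home inside. Handing the job in.

```bash
python3 -c "
from plant import *
print(close_job())"
```

```text
the job is handed in; nothing more can be done
None
```

I handed the job in at about 17 s: the brass inner lid is home in the nearer grey tin, and the red cap is held level by its collar about 10 cm above its seat. No verdict came back.

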